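# Show the reground chisel to the inspection camera

### The arm

A 6-joint arm with a two-finger parallel gripper is mounted at the origin on the work surface. World frame = base frame: x ahead of the robot, y to its left, z up, the work surface at z = 0. Lengths are in m, angles in rad, forces in N, time in s.
With the tool pointing down it reaches from about 0.375 to 0.9 m from the base axis. Payload 3.1 kg.
Tool frame: the origin (TCP) lies midway between the tips of the shut fingers; the grasp point (between the pads) lies 19 mm behind it (manip.grip_depth is the distance from the TCP to the grasp point, in m); z points along the fingers, y is the line along which they close (so a half turn about z gives the same grasp; the last joint's range is limited). The gripper opens to 85 mm and grips with 20 to 120 N. Pads are 22 mm wide; open, the fingers measure 114 mm over their backs; the gripper's body (76 mm by 85 mm) begins 54 mm behind the grasp point. The pads swing forward as they close: fully open they stand 13 mm farther back than shut.
Start: joints at [1.143, 0.527, 1.433, -0, 1.181, -0.178], TCP at [0.154, 0.606, 0.231] pointing down, gripper open.
Joint ranges: [-3.08, 3.08], [-0.75, 2.2], [0.22, 2.44], [-1.43, 4.57], [0, 2.65], [-2.85, 2.85]. Speed limits (rad/s): [2.79, 2.79, 3.14, 3.14, 3.14, 3.14].

### API

Orientations are given as a unit quaternion [x, y, z, w].
In Python, from station import telemetry, snapshot, manip gives the robot as it stands. The module is installed in compiled form; this text tells all that it offers.
- The arm moves only by the shell command python3 -m crank 'ROWS' [OPENING] [FORCE]. ROWS is text: rows parted by semicolons, each of 6 numbers parted by spaces: the shift along the tool's x, y, z as a fraction of full scale, then the turn, a rotation vector about the tool's x, y, z as a fraction of full scale. A call has exactly 5 rows; each row shifts and turns the commanded pose from where the row before left it, along the tool's axes as they then stand; what a row does not reach is not made up. Full scale, the value 1, is 4 cm for a shift and 90 degrees for a turn. A row lasts 1/10 s, in which the tool goes at most 50 mm and 8.59 degrees, less where a joint would pass 70% of its speed; a pose out of reach is approached as far as the arm can. A call with a number of a shift or a turn outside -1 to 1 is refused whole. A call with a gripper value outside its range is refused whole. OPENING is the opening, from -1 (shut) to 1 (fully open), set as the call begins (- or left out, the last holds). The fingers move at their own pace and stop on an object; FORCE is the grip in N (left out, the last holds). Time passes only in rows, so rows that do not move let the fingers close, or fill a call up. It gives the time, the measured TCP pose, the force, the opening and the grip force at its end, in the units of the state.
- telemetry.sense(): the state, without advancing time (a new reading comes with each control period).
- snapshot(name): name is "scene" or "top" or "wrist"; returns a dict with "image" (420x560x3 uint8, red, green, blue), "depth" (420x560 float32, m along the optical axis (not along the pixel's ray), 0 where there is no reading), "camera_matrix" (3x3 intrinsics, pixels), "k1" (the pictures are not rectified: a ray, as slopes to the right and down, at radius r is drawn at 1 + k1 r^2 times it, then the intrinsics apply), "rvec" (rotation vector, rad) and "tvec" (3), from world to camera coordinates, as OpenCV has them. Camera axes: x right, y down, z forward; pixel columns grow to the right and rows downward; lengths in m; the calibration is good to about 2 mm. A picture is of the moment at which its call begins.
- manip.sign_off(): hands the job in; it is judged then, once.
The state is a dict: "t": time; "q": joint angles; "qd": joint speeds; "tau": joint torques, N m; "tcp_pos": TCP position; "tool_rot": TCP orientation; "force": force on the tool from outside, world axes, zero at the start; "ft_torque": the same for the moment, N m; "finger_gap": opening from 0.0 (shut) to 1.0 (fully open); "gripper_force": force on a finger pad.
Only numpy, scipy, OpenCV 4.12 (cv2) and the standard library are available. Lean on these libraries where they do the work, as an engineer would, in place of code of your own. Each camera call takes 0.05 s, during which the arm holds its last target. There are 200 camera calls.

### The job

The honing-stone case in front of the inspection camera stands open and its lid is in the picture: first press the lid down until its catch snaps and it stays fully shut. Then take the yellow flat chisel out of the wooden tool rest and hold it up to the camera, cutting edge foremost: chisel in line with the lens and pointing straight into it, edge level from side to side and 9 cm from the glass. Finish while holding it there, still and in the gripper, with the other two tools left in the rest and the camera and its stand never touched.

Things in the scene. Friction and masses are not known exactly. Their poses are not given: they have to be found in the camera images.
- camera: White camera head 58 mm wide, 92 mm deep, with a black lens barrel 44 mm across and an orange ring. Origin: centre of the front glass, 240 mm above the table. It looks along its -x: roughly to the robot, 25 degrees downwards; y level, z up. The chisel's edge belongs 90 mm out along -x; a chisel presented rightly has its x, y, z axes parallel to the camera's.
- camstand: Fixed stand of the camera: base plate 140 x 120 x 14 mm and a steel post 18 mm thick, 312 mm high. Origin on the table straight below the lens glass; the post stands 135 mm farther along +x, the plate reaches from 30 to 170 mm along +x. Same heading as the camera.
- case: Fixed green metal case of a honing stone, 130 x 160 x 50 mm (x, y, z), open at the top, about 200 mm in front of the camera. Origin: centre of its underside on the table. Its lid is hinged on the +x rim (the side towards the camera), so the free edge of the lid is on the -x side, towards the robot.
- lid (a joint): Green lid of the case, rad: 0 shut, grows as the free edge lifts; starts at 0.6 to 0.95. Stays where left (hinge friction 0.18 N m). Over the last 0.09 rad a steel tongue at the free edge must ride over a sprung brass catch on the case's front: a push of about 6 N near the free edge; past it the lid rests at 0, held. Shut: below 0.025, its top 58 mm above the table.
- lid_hinge (a point): Centre of the lid's hinge line (along the case's y), on the case's +x rim 50 mm above the table. The lid is a plate 130 mm long from here, 160 mm wide, 8 mm thick; its outer face lies 8 mm outside the hinge plane.
- lid_front (a point): Middle of the lid's free edge, on its outer face. A steel tab 50 mm wide stands out 18 mm beyond it.
- rest: Fixed wooden tool rest, board 124 x 220 x 8 mm, two cross beams 20 mm thick at x = +-49 mm. Three tools lie along its x at y = -72, 0, +72 mm (which is where varies) in notches 26 mm wide, 8 mm deep, floors 30 mm above the table; between the beams 78 mm are free for fingers, down to the board's top 8 mm above the table.
- chisel: Flat cold chisel 160 mm long, about 0.2 kg: yellow shank 16 mm wide (y), 12 mm thick (z), dark struck end, bright steel wedge blade 22 mm wide at +x. Origin: underside at half length, near the centre of mass; x points to the edge, z up as it lies. In the rest the edge points generally away from the robot.
- edge (a point): Middle of the chisel's cutting edge, 80 mm along +x from the chisel's origin and 6 mm up.
- butt (a point): Middle of the chisel's struck end, 80 mm along -x and 6 mm up.
- punch: Red round centre punch, 14 mm diameter, 142 mm long, lying in the rest; leave it there. Origin: its underside near half length.
- drift: Blue square pin drift, 13 mm square, 160 mm long, lying in the rest; leave it there. Origin: its underside near half length.
Mind the look-alikes: they are no part of the job. There is more than one size of the chisel; the one meant has the size given above.

How it is judged:
On the way, in this order (a step that is already met when the one before it is completed fails the run):
1. the lid is shut past its catch, the chisel still in the rest (value of joint lid below 0.025 rad and distance of chisel from where it was at the start of the episode below 0.03 m), for 0.2 s.
2. the chisel is lifted clear of the rest in the fingers (value of joint lid below 0.025 rad and height (world z) of chisel above 0.08 m and contact force between the fingers and chisel above 2 N), for 0.1 s.
At the end, for the whole second after the job is handed in: Lid below 0.025 rad. Chisel held still in the fingers only, edge within 15 mm (each camera axis) of the point 90 mm out from the lens glass, length within 0.2 rad of the lens axis, edge foremost and within 0.2 rad of level. Punch and drift within 25 mm of their start (value of joint lid below 0.025 rad and x of edge in the frame of camera between -0.105 and -0.075 m and y of edge in the frame of camera between -0.015 and 0.015 m and z of edge in the frame of camera between -0.015 and 0.015 m and angle between the x axis of chisel and the x axis of camera, either way round below 0.2 rad and x of butt in the frame of camera below -0.2 m and angle between chisel's own y axis and vertical between 1.37 and 1.77 rad and height (world z) of chisel above 0.1 m and contact force between the fingers and chisel above 2 N and contact force between chisel and camstand below 0.2 N and contact force between chisel and case below 0.2 N and contact force between chisel and rest below 0.2 N and contact force between chisel and punch below 0.2 N and contact force between chisel and drift below 0.2 N and linear speed of chisel below 0.02 m/s and distance of each of punch, drift from where it was at the start of the episode below 0.025 m); the arm keeps its last pose, push and grip.
It fails at once if the camera or its stand is touched (contact force between any of chisel, the fingers, the arm and camstand above 1 N).
It fails at once if the punch or the drift is disturbed in the rest (distance of any of punch, drift from where it was at the start of the episode above 0.03 m).
It also fails if it takes over 48 s, if anything falls off the work surface, if the arm or the gripper's body presses on something with over 40 N, if the wrist force passes 120 N, or if a joint passes its speed limit or range.

## Working session

There is one attempt and no reset: what is moved stays moved. The work goes in short steps, Python scripts to look and compute and a shell command to move; the robot and the scene stay as the last step left them, time stands still between calls to the robot, and variables do not carry over. Pictures are saved under pics/ and viewed, at most 10 in all, crops included, and the job is handed in when it is done.

```bash
mkdir -p pics; cat > h.py <<'E'
import numpy as np, cv2
from scipy.spatial.transform import Rotation as R
from station import telemetry, snapshot, manip
def snap(n,f):
    s=snapshot(n); cv2.imwrite(f'pics/{f}.png',cv2.cvtColor(s['image'],cv2.COLOR_RGB2BGR)); np.savez(f'pics/{f}.npz',**{k:v for k,v in s.items()}); return s
def world(s,u,v,d=None):
    "pixel(s)+depth -> world"
    u=np.atleast_1d(u).astype(float);v=np.atleast_1d(v).astype(float)
    K=s['camera_matrix'];k=float(s['k1'])
    x=(u-K[0,2])/K[0,0];y=(v-K[1,2])/K[1,1]
    p=cv2.undistortPoints(np.stack([u,v],-1).reshape(-1,1,2),K,np.array([k,0,0,0,0.])).reshape(-1,2)
    if d is None: d=s['depth'][v.round().astype(int),u.round().astype(int)]
    c=np.c_[p*np.reshape(d,(-1,1)),np.reshape(d,(-1,1))*np.ones((len(p),1))]
    Rm=cv2.Rodrigues(np.array(s['rvec'],float))[0]
    return (c-np.array(s['tvec']).ravel())@Rm
E
python3 - <<'E'
from h import *
import cv2
a=snap('scene','s0');b=snap('top','t0')
s=telemetry.sense();print(s['tcp_pos'],s['tool_rot'],s['t'])
print(a['k1'],a['camera_matrix'],b['k1'])
E
```

```text
[0.15421582 0.60501244 0.23042618] [ 1.24570707e-01  9.92210242e-01 -9.43461209e-04 -2.90476753e-04] 0.1
-0.1383787263634079 [[452.67410074   0.         276.22012848]
 [  0.         452.67410074 208.14951271]
 [  0.           0.           1.        ]] -0.04954267204307983
```

View pics/s0.png

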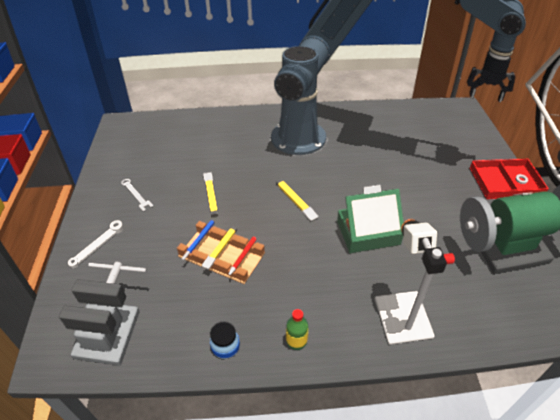

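View pics/t0.png

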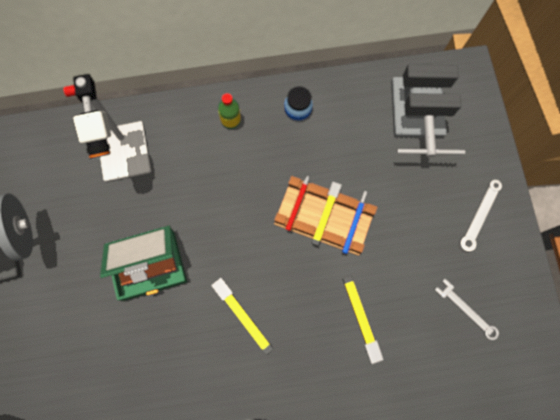

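The pictures show the rest in the scene view at (222,250), with blue, yellow and red tools, and in the top view at (326,215). The green case is at (372,218) and (145,262), its lid tilted open. The white camera head is at (420,235) and (90,130), and its plate at (405,318) and (125,152). The loose yellow chisels on the table are the look-alikes.

```bash
cat > m.py <<'E'
from h import *
def load(f): return dict(np.load(f'pics/{f}.npz'))
for f,boxes in (('t0',{'rest':(265,170,385,260),'case':(95,220,195,305),'cam':(60,70,160,190)}),('s0',{'rest':(170,215,270,285),'case':(330,180,412,255),'cam':(375,210,460,345)})):
    s=load(f); hsv=cv2.cvtColor(s['image'],cv2.COLOR_RGB2HSV).astype(int); H,S,V=hsv[...,0],hsv[...,1],hsv[...,2]
    v,u=np.mgrid[0:420,0:560]; W=world(s,u.ravel(),v.ravel(),s['depth'].ravel()).reshape(420,560,3)
    def box(b): m=np.zeros(H.shape,bool);x0,y0,x1,y1=boxes[b];m[y0:y1,x0:x1]=1;return m&(s['depth']>0)
    def rep(n,m):
        P=W[m]; c=np.median(P,0); X=P[:,:2]-P[:,:2].mean(0); w,V_=np.linalg.eigh(X.T@X); d=V_[:,1]; t=X@d; n2=X@V_[:,0]
        print(f,n,len(P),'mean',P.mean(0).round(4),'z5/50/95',np.percentile(P[:,2],[5,50,95]).round(4),'dir',np.degrees(np.arctan2(d[1],d[0])).round(2),'len',np.ptp(t).round(4),'wid',np.ptp(n2).round(4),'ends',(P[:,:2].mean(0)+d*t.min()).round(4),(P[:,:2].mean(0)+d*t.max()).round(4))
    r=box('rest')
    rep('yellow',r&(H>25)&(H<35)&(S>180)&(V>120)); rep('red',r&((H<4)|(H>175))&(S>180)&(V>90)); rep('blue',r&(H>105)&(H<125)&(S>150)&(V>80))
    g=box('case')&(H>55)&(H<90)&(S>80); rep('green',g)
    rep('casetop',g&(abs(W[...,2]-.05)<.004))
    c=box('cam')
    rep('plate',c&(S<60)&(V>140)&(abs(W[...,2]-.014)<.006))
    rep('camwhite',c&(S<60)&(V>140)&(W[...,2]>.18)); rep('orange',c&(H>5)&(H<18)&(S>150)&(W[...,2]>.12))
E
python3 m.py; python3 -c "
import cv2
a=cv2.imread('pics/t0.png');b=cv2.imread('pics/s0.png')
c=cv2.resize(a[60:310,55:205],(360,600),interpolation=2);d=cv2.resize(b[180:350,330:455],(440,600),interpolation=2)
cv2.imwrite('pics/crop.png',cv2.hconcat([c,d]))"
```

```text
t0 yellow 266 mean [ 0.534  -0.2698  0.0401] z5/50/95 [0.031  0.0415 0.0451] dir 150.09 len 0.1085 wid 0.0178 ends [ 0.5818 -0.2973] [ 0.4878 -0.2432]
t0 red 188 mean [ 0.5703 -0.2078  0.0423] z5/50/95 [0.0376 0.0422 0.047 ] dir 150.12 len 0.1186 wid 0.0114 ends [ 0.6232 -0.2382] [ 0.5203 -0.1791]
t0 blue 183 mean [ 0.4982 -0.3314  0.0424] z5/50/95 [0.0384 0.0427 0.0468] dir 150.37 len 0.1287 wid 0.0129 ends [ 0.5569 -0.3648] [ 0.445  -0.3011]
t0 green 1705 mean [0.4703 0.1555 0.0536] z5/50/95 [0.0017 0.046  0.1461] dir 106.57 len 0.1748 wid 0.1545 ends [0.4948 0.073 ] [0.445  0.2405]
t0 casetop 289 mean [0.4593 0.1441 0.0492] z5/50/95 [0.0464 0.0489 0.0527] dir 113.72 len 0.1847 wid 0.1665 ends [0.4945 0.064 ] [0.4202 0.2331]
t0 plate 1772 mean [0.7813 0.1906 0.0132] z5/50/95 [0.0093 0.0132 0.0172] dir 150.83 len 0.1742 wid 0.1328 ends [0.8629 0.1451] [0.7108 0.23  ]
t0 camwhite 978 mean [0.7487 0.1929 0.2886] z5/50/95 [0.2759 0.2893 0.3091] dir -175.42 len 0.1584 wid 0.0583 ends [0.8428 0.2004] [0.685  0.1878]
t0 orange 63 mean [0.6908 0.189  0.2584] z5/50/95 [0.2512 0.2586 0.2631]
[... 526 characters left out ...]
an [0.5212 0.1489 0.0873] z5/50/95 [0.0125 0.0769 0.1469] dir 96.05 len 0.16 wid 0.135 ends [0.5277 0.0871] [0.5109 0.2463]
s0 casetop 70 mean [0.5068 0.1296 0.0494] z5/50/95 [0.0465 0.0493 0.0525] dir 46.25 len 0.1892 wid 0.1058 ends [0.4512 0.0716] [0.5821 0.2083]
s0 plate 1881 mean [0.8002 0.1924 0.0144] z5/50/95 [0.0108 0.0145 0.0179] dir -170.36 len 0.1501 wid 0.1319 ends [0.8704 0.2043] [0.7224 0.1791]
s0 camwhite 678 mean [0.7663 0.1916 0.2893] z5/50/95 [0.264  0.2915 0.3119] dir -175.05 len 0.128 wid 0.0575 ends [0.8392 0.1979] [0.7117 0.1869]
s0 orange 14 mean [0.6953 0.1784 0.2607] z5/50/95 [0.2525 0.2618 0.2677] dir 124.54 len 0.0221 wid 0.0097 ends [0.7014 0.1695] [0.6888 0.1877]
```

View pics/crop.png

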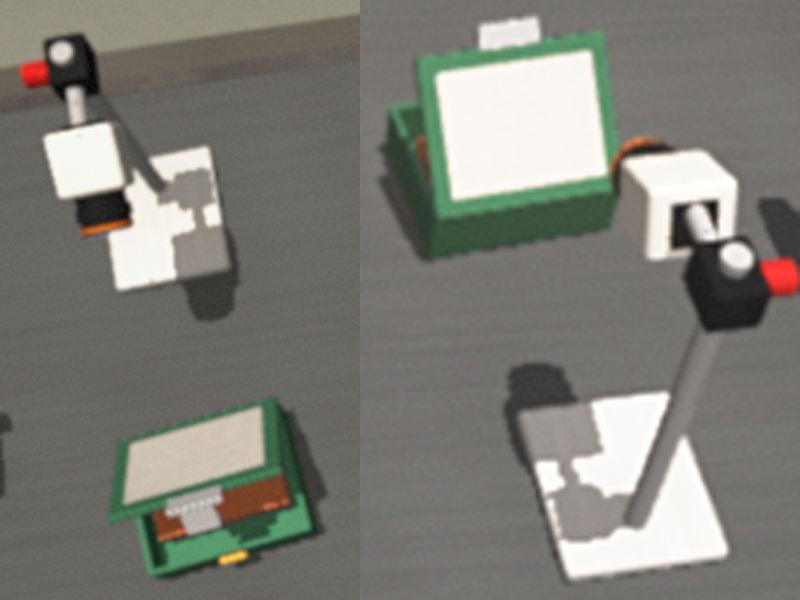

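```bash
cat > m2.py <<'E'
from h import *
def load(f): return dict(np.load(f'pics/{f}.npz'))
for f,B in (('t0',{'rest':(265,170,385,260),'case':(95,220,195,305),'plate':(95,115,160,190),'ring':(75,140,115,165)}),('s0',{'rest':(170,215,270,285),'case':(330,180,412,255),'plate':(375,285,440,345)})):
    s=load(f); hsv=cv2.cvtColor(s['image'],cv2.COLOR_RGB2HSV).astype(int); H,S,V=[hsv[...,i] for i in range(3)]
    v,u=np.mgrid[0:420,0:560]; W=world(s,u.ravel(),v.ravel(),s['depth'].ravel()).reshape(420,560,3); Z=W[...,2]
    def box(b): m=np.zeros(H.shape,bool);x0,y0,x1,y1=B[b];m[y0:y1,x0:x1]=1;return m&(s['depth']>0)
    def rect(n,m):
        m=cv2.morphologyEx(m.astype(np.uint8),cv2.MORPH_OPEN,np.ones((3,3)))>0
        P=W[m]; r=cv2.minAreaRect((P[:,:2]*1000).astype(np.float32)); print(f,n,len(P),np.round(r[0],1),np.round(r[1],1),round(r[2],2)); return P
    rect('plate',box('plate')&(Z>.008)&(Z<.021)&(S<60))
    rect('rest',box('rest')&(Z>.004)&(Z<.05))
    m=box('case')&(Z>.035)&(Z<.16)
    lab=box('case')&(S<75)&(V>140)&(Z>.075)
    P=W[lab]
    for _ in range(4):
        c=P.mean(0); n=np.linalg.svd(P-c)[2][2]; n*=np.sign(n[2]); P=P[abs((P-c)@n)<.004]
    hd=np.array([-n[1],n[0],0]); 
    h=-n[:2]/np.hypot(*n[:2])  # normal tilts to?
    d=np.array([*h,0]); print(f,'lid n',n.round(3),'ang',np.arccos(n[2]).round(3),'case x dir?',np.degrees(np.arctan2(-h[1],-h[0])).round(2),'c',c.round(4),len(P))
    # full lid: points near plane
    m=box('case')&(abs((W-c)@n)<.005)&(Z>.06)
    m=cv2.morphologyEx(m.astype(np.uint8),cv2.MORPH_OPEN,np.ones((3,3)))>0
    Q=W[m]; x=-d; x3=x-n*(x@n); x3/=np.linalg.norm(x3); y=np.cross(n,x3)
    a=(Q-c)@x3;b=(Q-c)@y; r=cv2.minAreaRect(np.c_[a,b].astype(np.float32)*1000); print(' lid rect',np.round(r,2) if 0 else r)
    print(' x range',np.percentile(a,[0.5,2,98,99.5]).round(4),'y range',np.percentile(b,[0.5,2,98,99.5]).round(4),' x3',x3.round(3), 'y',y.round(3))
    if f=='t0':
        m=box('ring')&(H<20)&(S>150)&(Z>.2); print('ring',W[m].mean(0),m.sum())
E
python3 m2.py
```

```text
t0 plate 1923 [792.7 195.9] [139.3 121.5] 3.27
t0 rest 4517 [ 547.  -275.2] [221.5 162.1] 60.76
t0 lid n [0.696 0.093 0.712] ang 0.779 case x dir? 7.64 c [0.5121 0.1675 0.1085] 1179
 lid rect ((-5.2719879150390625, -0.9365692138671875), (143.94244384765625, 161.903564453125), 0.09964805096387863)
 x range [-0.0751 -0.073   0.0625  0.0654] y range [-0.081  -0.0786  0.0761  0.0786]  x3 [ 0.706  0.095 -0.702] y [-0.133  0.991  0.   ]
ring [0.69077983 0.188997   0.25843982] 63
s0 plate 1923 [793.5 196.2] [141.9 121.3] 3.29
s0 rest 3054 [ 548.  -275.6] [227.9 163.1] 62.55
s0 lid n [-0.541 -0.04   0.84 ] ang 0.573 case x dir? -175.74 c [0.5177 0.1644 0.1179] 132
 lid rect ((-118.35250854492188, 39.94877624511719), (149.27810668945312, 324.6333923339844), 72.76948547363281)
 x range [-0.2941 -0.2886  0.0155  0.0158] y range [-0.079  -0.0768  0.076   0.0774]  x3 [-0.838 -0.062 -0.542] y [ 0.074 -0.997  0.   ]
```

```bash
cat > plan.py <<'E'
# python3 plan.py x y z heading_deg tilt_deg nrows : tool y level & perpendicular to heading; z down, tilted forward; prints per-row values
import sys
from h import *
def Rt(head,tilt):
    h,t=np.radians(head),np.radians(tilt); f=np.array([np.cos(h),np.sin(h),0]); z=np.array([0,0,-1.])
    zt=np.cos(t)*z+np.sin(t)*f; y=np.cross([0,0,1],f)
    return np.c_[np.cross(y,zt),y,zt]
s=telemetry.sense(); R0=R.from_quat(s['tool_rot']); p=s['tcp_pos']
t=np.array([float(a) for a in sys.argv[1:4]]); n=int(sys.argv[-1])
if sys.argv[4]=='-': R1=R0
else:
    c=[R.from_matrix(Rt(float(sys.argv[4]),float(sys.argv[5]))@np.diag(k)) for k in ((1,1,1),(-1,-1,1))]
    R1=min(c,key=lambda r:(R0.inv()*r).magnitude())
w=(R0.inv()*R1).as_rotvec(); d=(t-p)/n
print('t',s['t'],'dist',np.linalg.norm(t-p).round(4),'rot deg',np.degrees(w).round(2),'q',np.round(s['q'],2))
for i in range(n):
    print((np.r_[(R0*R.from_rotvec(w*i/n)).inv().apply(d)/.04,w/n/(np.pi/2)]).round(3))
E
python3 -m crank '-.89 -.72 .06 0 0 0;-.89 -.72 .06 0 0 0;-.89 -.72 .06 0 0 0;-.89 -.72 .06 0 0 0;-.89 -.72 .06 0 0 0' -1 60
python3 -m crank '-.89 -.72 .06 0 0 0;-.89 -.72 .06 0 0 0;-.89 -.72 .06 0 0 0;-.89 -.72 .06 0 0 0;-.89 -.72 .06 0 0 0'
python3 plan.py .483 .162 .160 - 5
```

```text
t: 0.6
tcp_pos: [0.2919, 0.4204, 0.219]
tool_rot: [0.124, 0.992, -0.0, -0.0]
force: [-0.0, 0.4, -0.3]
finger_gap: 0.144
gripper_force: 0.0
t: 1.1
tcp_pos: [0.4289, 0.2368, 0.2071]
tool_rot: [0.125, 0.992, -0.0, -0.0]
force: [0.4, 0.8, 0.3]
finger_gap: -0.001
gripper_force: 0.0
t 1.1 dist 0.1037 rot deg [0. 0. 0.] q [ 0.28  0.38  1.79  0.    0.97 -1.05]
[-0.355 -0.296  0.235  0.     0.     0.   ]
[-0.355 -0.296  0.235  0.     0.     0.   ]
[-0.355 -0.296  0.235  0.     0.     0.   ]
[-0.355 -0.296  0.235  0.     0.     0.   ]
[-0.355 -0.296  0.235  0.     0.     0.   ]
```

```bash
python3 -m crank '-.35 -.3 .23 0 0 0;-.35 -.3 .23 0 0 0;-.35 -.3 .23 0 0 0;-.35 -.3 .23 0 0 0;-.35 -.3 .23 0 0 0'
python3 -m crank '0 0 0 0 0 0;0 0 0.2 0 0 0;0 0 .2 0 0 0;0 0 .2 0 0 0;0 0 0 0 0 0'
```

```text
t: 1.6
tcp_pos: [0.4814, 0.1623, 0.1607]
tool_rot: [0.125, 0.992, -0.0, -0.0]
force: [-0.4, 0.2, -0.7]
finger_gap: -0.0
gripper_force: 0.0
t: 2.1
tcp_pos: [0.4801, 0.1636, 0.1363]
tool_rot: [0.124, 0.992, -0.0, -0.001]
force: [0.1, -0.4, 0.4]
finger_gap: -0.003
gripper_force: 0.0
```

```bash
python3 -m crank '.16 -.04 .2 0 0 0;.16 -.04 .2 0 0 0;.16 -.04 .2 0 0 0;.12 -.03 .22 0 0 0;0 0 0 0 0 0'
python3 -m crank '.1 -.03 .2 0 0 0;.08 -.02 .2 0 0 0;.06 -.02 .2 0 0 0;.04 -.01 .2 0 0 0;0 0 0 0 0 0'
```

```text
t: 2.6
tcp_pos: [0.4539, 0.1631, 0.1031]
tool_rot: [0.125, 0.992, -0.001, -0.002]
force: [-0.0, 1.1, 0.1]
finger_gap: -0.0
gripper_force: 0.0
t: 3.1
tcp_pos: [0.4435, 0.1627, 0.0713]
tool_rot: [0.125, 0.992, -0.0, -0.002]
force: [-0.4, -0.1, 0.4]
finger_gap: 0.002
gripper_force: 0.0
```

```bash
python3 -m crank '0 0 .12 0 0 0;0 0 .12 0 0 0;0 0 .1 0 0 0;0 0 0 0 0 0;0 0 0 0 0 0'; python3 - <<'E'
from h import *
a=snap('scene','s1')
cv2.imwrite('pics/s1c.png',cv2.resize(cv2.cvtColor(a['image'],cv2.COLOR_RGB2BGR)[120:300,320:470],(500,600),interpolation=2))
E
```

```text
t: 3.6
tcp_pos: [0.4453, 0.1629, 0.0588]
tool_rot: [0.125, 0.992, 0.0, 0.0]
force: [0.4, 0.1, 0.2]
finger_gap: -0.002
gripper_force: 0.0
```

View pics/s1c.png

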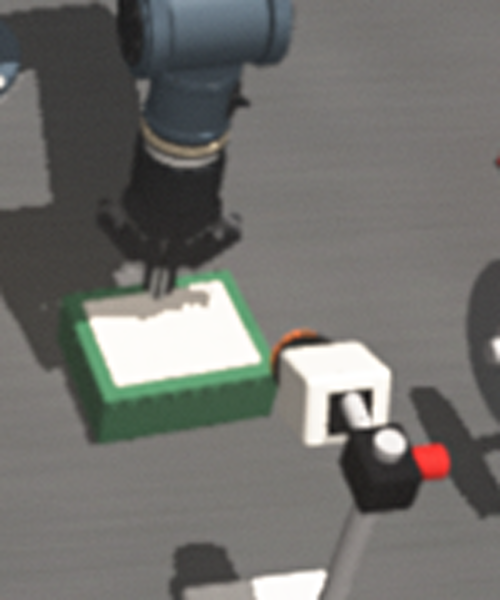

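The crop shows the lid pushed down nearly level, with the fingers on it near its free edge around (165,290). No reaction force shows yet, so I keep pressing.

```bash
python3 -m crank '0 0 .1 0 0 0;0 0 .1 0 0 0;0 0 .1 0 0 0;0 0 0 0 0 0;0 0 0 0 0 0'; python3 - <<'E'
from h import *
a=snapshot('scene');v,u=np.mgrid[180:260,330:412];W=world(a,u.ravel(),v.ravel());h=np.array([.991,.133,0])
r=(W-[.5595,.1729,0])@h; l=(W-[.5595,.1729,0])@[-.133,.991,0]
for lo,hi in((-.12,-.1),(-.1,-.08),(-.08,-.06),(-.06,-.04),(-.04,-.02),(-.02,-.005)):
    m=(r>lo)&(r<hi)&(abs(l)<.07)&(W[:,2]<.075)&(W[:,2]>.045); print(lo,m.sum(),np.median(W[m,2]).round(4))
print(telemetry.sense()['force'])
E
```

```text
t: 4.15
tcp_pos: [0.4457, 0.1631, 0.056]
tool_rot: [0.124, 0.992, 0.001, 0.004]
force: [-13.7, -3.2, 87.4]
finger_gap: 0.002
gripper_force: 44.3
-0.12 215 0.0579
-0.1 230 0.0578
-0.08 226 0.0579
-0.06 245 0.0579
-0.04 229 0.0587
-0.02 219 0.059
[-13.84054149  -1.58811048  87.58151652]
```

```bash
python3 -m crank '0 0 -.3 0 0 0;0 0 -.7 0 0 0;0 0 -.9 0 0 0;0 0 -.9 0 0 0;0 0 0 0 0 0' 1; python3 plan.py .532 -.27 .2 -30 0 10; python3 - <<'E'
from h import *
a=snapshot('scene');v,u=np.mgrid[180:260,330:412];W=world(a,u.ravel(),v.ravel());h=np.array([.991,.133,0])
r=(W-[.5595,.1729,0])@h; l=(W-[.5595,.1729,0])@[-.133,.991,0]
for lo,hi in((-.125,-.1),(-.08,-.06),(-.02,-.005)):
    m=(r>lo)&(r<hi)&(abs(l)<.07)&(W[:,2]<.075)&(W[:,2]>.045); print(lo,m.sum(),np.median(W[m,2]).round(4))
E
```

```text
t: 4.7
tcp_pos: [0.4482, 0.1634, 0.1631]
tool_rot: [0.124, 0.992, 0.001, 0.005]
force: [0.6, 0.5, -0.4]
finger_gap: 0.847
gripper_force: 0.0
t 4.7 dist 0.443 rot deg [ 0.3   0.55 15.7 ] q [ 0.11  0.43  1.87  0.    0.82 -1.21]
[-0.472 -0.998 -0.091  0.     0.001  0.017]
[-0.499 -0.985 -0.091  0.     0.001  0.017]
[-0.525 -0.971 -0.091  0.     0.001  0.017]
[-0.552 -0.956 -0.091  0.     0.001  0.017]
[-0.578 -0.94  -0.091  0.     0.001  0.017]
[-0.603 -0.924 -0.091  0.     0.001  0.017]
[-0.628 -0.907 -0.091  0.     0.001  0.017]
[-0.653 -0.89  -0.092  0.     0.001  0.017]
[-0.677 -0.872 -0.092  0.     0.001  0.017]
[-0.7   -0.853 -0.092  0.     0.001  0.017]
-0.125 265 0.0587
-0.08 237 0.059
-0.02 214 0.0597
```

```bash
python3 -m crank '-.47 -1 -.09 0 0 .017;-.5 -.985 -.09 0 0 .017;-.525 -.97 -.09 0 0 .017;-.55 -.955 -.09 0 0 .017;-.58 -.94 -.09 0 0 .017'
python3 -m crank '-.6 -.92 -.09 0 0 .017;-.63 -.91 -.09 0 0 .017;-.65 -.89 -.09 0 0 .017;-.68 -.87 -.09 0 0 .017;-.7 -.85 -.09 0 0 .017'
python3 -m crank '0 0 0 0 0 0;0 0 0 0 0 0;0 0 0 0 0 0;0 0 0 0 0 0;0 0 0 0 0 0'; python3 - <<'E'
from h import *
a=snap('wrist','w0');b=snap('top','t1')
cv2.imwrite('pics/w0.png',cv2.cvtColor(a['image'],cv2.COLOR_RGB2BGR))
E
```

```text
t: 5.25
tcp_pos: [0.4864, -0.0553, 0.1756]
tool_rot: [0.191, 0.982, 0.0, -0.001]
force: [1.3, 0.1, -0.2]
finger_gap: 0.999
gripper_force: 0.0
t: 5.75
tcp_pos: [0.5296, -0.2715, 0.193]
tool_rot: [0.256, 0.967, 0.001, -0.001]
force: [0.5, -0.7, 0.2]
finger_gap: 1.003
gripper_force: 0.0
t: 6.25
tcp_pos: [0.53, -0.2686, 0.1946]
tool_rot: [0.255, 0.967, 0.0, -0.0]
force: [0.3, 1.2, 0.8]
finger_gap: 0.994
gripper_force: 0.0
```

View pics/w0.png

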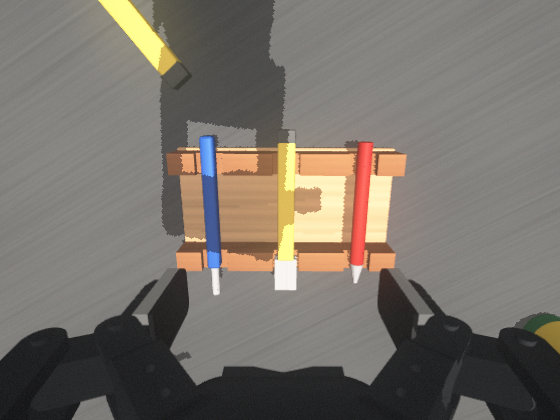

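The wrist view shows the yellow chisel in the middle notch, butt near (289,131) and edge near (286,290). Blue lies to its left and red to its right, and the open fingers are visible below.

```bash
python3 - <<'E'
from h import *
s=dict(np.load('pics/w0.npz'))
v,u=np.mgrid[100:310,255:320];W=world(s,u.ravel(),v.ravel())
c=np.array([.534,-.27]);
m0=(W[:,2]>.028)&(W[:,2]<.055)
hsv=cv2.cvtColor(s['image'],cv2.COLOR_RGB2HSV)[100:310,255:320].reshape(-1,3).astype(int)
y=m0&(hsv[:,0]>22)&(hsv[:,0]<34)&(hsv[:,1]>150)&(W[:,2]>.037)&(W[:,2]<.05)
P=W[y];mu=P.mean(0);d=np.linalg.svd((P-mu)[:,:2],full_matrices=False)[2][0]; d*=np.sign(d[0]);print(mu.round(4),'z',np.median(P[:,2]).round(4),'head',np.degrees(np.arctan2(d[1],d[0])).round(2))
n=np.array([-d[1],d[0]])
a=(W[:,:2]-mu[:2])@d;b=(W[:,:2]-mu[:2])@n
k=(abs(b)<.007)&(W[:,2]>.03)&(W[:,2]<.05)
# whole chisel extents along d (incl. blade) : colour excludes orange wood
sel=k&((hsv[:,1]<90)|y); print('extent',np.percentile(a[sel],[0,1,99,100]).round(4),'width',np.ptp(b[y]).round(4))
lo,hi=np.percentile(a[sel],[.5,99.5]);print('mid',(mu[:2]+d*(lo+hi)/2).round(4), 'yellow ext',a[y].min().round(4),a[y].max().round(4))
w=(hsv[:,0]<20)&(hsv[:,1]>100)&(W[:,2]>.03)&(W[:,2]<.045); print('beams a',np.percentile(a[w],[0,1,10,50,90,99,100]).round(4))
print(np.histogram(a[w],bins=12))
for uu,vv in((289,131),(286,290)):
    print(world(s,uu,vv,None).round(4), s['depth'][vv-2:vv+3,uu].round(3))
# two-view: project top mid through t0 for check
print('t',telemetry.sense()['tcp_pos'])
E
```

```text
[ 0.5141 -0.2575  0.0409] z 0.0408 head -24.58
extent [-0.0426 -0.0423  0.118   0.1186] width 0.012
mid [ 0.5485 -0.2732] yellow ext -0.025 0.0295
beams a [-0.0278 -0.0229 -0.0178  0.0012  0.0917  0.0975  0.0987]
(array([200, 446, 258,  12,  10,  11,   9,  11,   6, 104, 426, 307]), array([-0.0278181 , -0.01727094, -0.00672377,  0.00382339,  0.01437056,
        0.02491772,  0.03546489,  0.04601206,  0.05655922,  0.06710639,
        0.07765355,  0.08820072,  0.09874788]))
[[ 0.4803 -0.2329  0.0415]] [0.326 0.286 0.286 0.287 0.286]
[[ 0.6382 -0.3242 -0.0014]] [0.335 0.335 0.379 0.38  0.379]
t [ 0.53025885 -0.26908371  0.19498266]
```

```bash
python3 plan.py .5477 -.2746 .07 -30 0 5
```

```text
t 6.35 dist 0.1263 rot deg [ 0.   -0.01  0.46] q [-0.66  0.53  1.55  0.    1.06 -1.71]
[-0.09   0.019  0.625  0.    -0.     0.001]
[-0.09   0.019  0.625  0.    -0.     0.001]
[-0.089  0.019  0.625  0.    -0.     0.001]
[-0.089  0.019  0.625  0.    -0.     0.001]
[-0.089  0.02   0.625  0.    -0.     0.001]
```

```bash
python3 -m crank '-.11 .025 .6 0 0 .005;-.11 .02 .6 0 0 0;-.11 .02 .6 0 0 0;-.11 .02 .6 0 0 0;0 0 .4 0 0 0' .2 
python3 -m crank '0 0 .2 0 0 0;0 0 0 0 0 0;0 0 0 0 0 0;0 0 0 0 0 0;0 0 0 0 0 0'
python3 - <<'E'
from h import *
a=snap('wrist','w1')
E
```

```text
t: 6.85
tcp_pos: [0.5473, -0.2754, 0.0815]
tool_rot: [0.259, 0.966, 0.0, -0.0]
force: [0.3, 0.4, 0.1]
finger_gap: 0.599
gripper_force: 0.0
t: 7.35
tcp_pos: [0.5477, -0.2763, 0.076]
tool_rot: [0.259, 0.966, -0.0, 0.001]
force: [0.5, -0.4, -0.2]
finger_gap: 0.602
gripper_force: 0.0
```

View pics/w1.png

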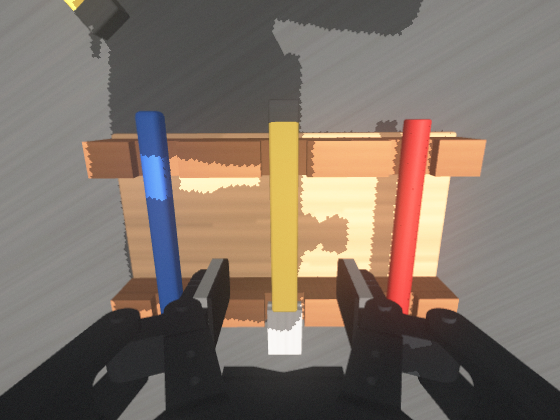

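Close up, the chisel is at column 284, butt at row 101 and edge at row 354. That is centred between the fingers (212 and 355). I check the centre along its length.

```bash
python3 - <<'E'
from h import *
f=[]
for n,b,e in(('w0',(289,131),(285.5,289)),('w1',(284.5,101),(285,354))):
    s=dict(np.load(f'pics/{n}.npz'))
    for nm,(u,v),z in(('butt',b,.042),('edge',e,.036)):
        p0=world(s,u,v,0.)[0];p1=world(s,u,v,1.)[0]; t=(z-p0[2])/(p1[2]-p0[2]); P=p0+t*(p1-p0); f.append((p0,(p1-p0)/np.linalg.norm(p1-p0)))
        print(n,nm,P.round(4))
    # shank top depth
    for vv in (150,200,250): print('  shank',world(s,285.5,vv)[0].round(4))
for i in(0,1):
    A=sum(np.eye(3)-np.outer(d,d) for _,d in f[i::2]);r=sum((np.eye(3)-np.outer(d,d))@p for p,d in f[i::2]);print('triang',np.linalg.solve(A,r).round(4))
E
python3 plan.py .5477 -.2746 .019 -30 0 5
```

```text
w0 butt [ 0.4803 -0.2329  0.042 ]
w0 edge [ 0.6181 -0.314   0.036 ]
  shank [ 0.4933 -0.2438  0.0406]
  shank [ 0.5338 -0.2666  0.0403]
  shank [ 0.5777 -0.2913  0.0419]
w1 butt [ 0.4792 -0.2347  0.042 ]
w1 edge [ 0.6188 -0.3147  0.036 ]
  shank [ 0.501  -0.2466  0.0417]
  shank [ 0.5251 -0.2605  0.041 ]
  shank [ 0.5515 -0.2756  0.041 ]
triang [ 0.4797 -0.2339  0.0465]
triang [ 0.6163 -0.3131  0.0395]
t 7.4 dist 0.0569 rot deg [-0.01  0.1  -0.06] q [-0.65  0.72  1.58 -0.    0.84 -1.7 ]
[ 0.004  0.007  0.285 -0.     0.    -0.   ]
[ 0.004  0.007  0.285 -0.     0.    -0.   ]
[ 0.004  0.007  0.285 -0.     0.    -0.   ]
[ 0.004  0.007  0.285 -0.     0.    -0.   ]
[ 0.004  0.007  0.285 -0.     0.    -0.   ]
```

```bash
python3 -m crank '0 .01 .3 0 0 0;0 .01 .3 0 0 0;0 .01 .3 0 0 0;0 0 .3 0 0 0;0 0 .2 0 0 0'
python3 -m crank '0 0 0 0 0 0;0 0 0 0 0 0;0 0 0 0 0 0;0 0 0 0 0 0;0 0 0 0 0 0' -1 60
python3 -m crank '0 0 -.2 0 0 0;0 0 -.4 0 0 0;0 0 -.6 0 0 0;0 0 -.8 0 0 0;0 0 -.8 0 0 0'
python3 -m crank '0 0 -.8 0 0 0;0 0 -.8 0 0 0;0 0 -.4 0 0 0;0 0 0 0 0 0;0 0 0 0 0 0'
```

```text
t: 7.9
tcp_pos: [0.547, -0.2743, 0.0169]
tool_rot: [0.259, 0.966, 0.0, -0.001]
force: [0.2, 0.4, -0.4]
finger_gap: 0.604
gripper_force: 0.0
t: 8.4
tcp_pos: [0.5479, -0.2749, 0.0192]
tool_rot: [0.259, 0.966, -0.0, 0.0]
force: [-0.7, -0.5, -0.8]
finger_gap: 0.175
gripper_force: 58.4
t: 8.9
tcp_pos: [0.5477, -0.2748, 0.1332]
tool_rot: [0.259, 0.966, -0.0, 0.0]
force: [0.6, 0.0, -0.5]
finger_gap: 0.173
gripper_force: 58.5
t: 9.4
tcp_pos: [0.5475, -0.2746, 0.2117]
tool_rot: [0.259, 0.966, -0.0, 0.0]
force: [0.4, -0.8, -1.9]
finger_gap: 0.168
gripper_force: 58.5
```

```bash
python3 - <<'E'
from h import *
a=snap('wrist','w2')
E
```

```text
(no output)
```

View pics/w2.png

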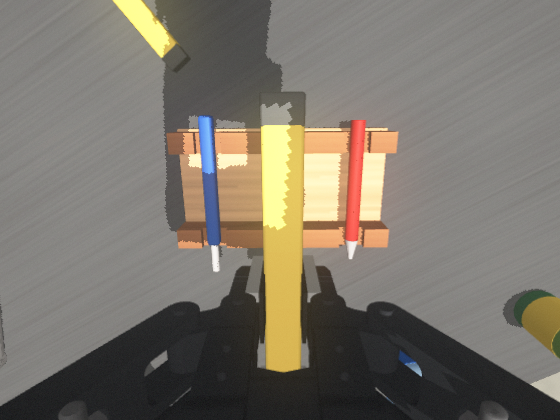

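The chisel is held straight in the fingers, with its butt at row 94, columns 261 to 304. Blue and red are undisturbed in the rest. Now I compute the target pose.

```bash
cat > tgt.py <<'E'
from h import *
s=dict(np.load('pics/w2.npz')); st=telemetry.sense(); R0=R.from_quat(st['tool_rot'])
for u,v in((282,98),(264,97),(302,97),(270,200),(298,200),(284,130),(284,240)): print('tool frame',R0.inv().apply(world(s,u,v)[0]-st['tcp_pos']).round(4))
h=np.radians(3.3);t=np.radians(25);f=np.array([np.cos(h),np.sin(h),0])
cx=np.cos(t)*f+np.sin(t)*np.array([0,0,1]); G=np.array([.693,.1903,.24]); edge=G-.09*cx
from plan import Rt
E
sed -i 's/^from plan.*//' tgt.py; cat >> tgt.py <<'E'
zt=np.cos(t)*np.array([0,0,-1.])+np.sin(t)*f
M=np.c_[-cx,np.cross(zt,-cx),zt]   # tool x = -chisel x
e=np.array([-.0807,.0005,-.017]); print('det',np.linalg.det(M).round(3),'edge',edge.round(4),'TCP',(edge-M@e).round(4),M.round(3).tolist())
E
python3 tgt.py; python3 plan.py .40 -.05 .26 -15 10 8
```

```text
tool frame [ 0.0781  0.0005 -0.0225]
tool frame [ 0.0784 -0.0058 -0.0231]
tool frame [ 0.0784  0.0075 -0.0225]
tool frame [ 0.0415 -0.0041 -0.0236]
tool frame [ 0.0412  0.0066 -0.0222]
tool frame [ 0.0673  0.0012 -0.0228]
tool frame [ 0.025   0.0012 -0.0229]
det 1.0 edge [0.6116 0.1856 0.202 ] TCP [0.5458 0.1813 0.1525] [[-0.905, -0.058, 0.422], [-0.052, 0.998, 0.024], [-0.423, 0.0, -0.906]]
t 9.45 dist 0.2727 rot deg [ -1.3  -10.02 -15.02] q [-0.65  0.53  1.49 -0.    1.12 -1.69]
[ 0.749  0.377 -0.153 -0.002 -0.014 -0.021]
[ 0.733  0.401 -0.169 -0.002 -0.014 -0.021]
[ 0.715  0.426 -0.183 -0.002 -0.014 -0.021]
[ 0.697  0.449 -0.197 -0.002 -0.014 -0.021]
[ 0.677  0.472 -0.211 -0.002 -0.014 -0.021]
[ 0.657  0.495 -0.224 -0.002 -0.014 -0.021]
[ 0.635  0.517 -0.237 -0.002 -0.014 -0.021]
[ 0.612  0.538 -0.249 -0.002 -0.014 -0.021]
```

```bash
python3 plan.py .50 -.05 .2 -14 12 5 | sed -n '1,2p;4p;6p'
```

```text
t 9.45 dist 0.2294 rot deg [ -1.66 -12.   -16.  ] q [-0.65  0.53  1.49 -0.    1.12 -1.69]
[ 0.765  0.853  0.054 -0.004 -0.027 -0.036]
[ 0.668  0.933  0.004 -0.004 -0.027 -0.036]
[ 0.558  1.002 -0.036 -0.004 -0.027 -0.036]
```

```bash
python3 -m crank '.76 .85 .05 -.004 -.027 -.036;.72 .89 .03 -.004 -.027 -.036;.67 .93 0 -.004 -.027 -.036;.61 .97 -.02 -.004 -.027 -.036;.56 1 -.03 -.004 -.027 -.036'; python3 plan.py .52 .17 .17 3.3 25 10
```

```text
t: 9.95
tcp_pos: [0.4986, -0.0492, 0.1989]
tool_rot: [0.119, 0.987, -0.012, 0.105]
force: [0.7, 1.1, -1.0]
finger_gap: 0.176
gripper_force: 58.6
t 9.95 dist 0.2221 rot deg [ -5.35 -12.74 -16.19] q [-0.33  0.34  1.92  0.04  0.66 -1.69]
[ 0.092  0.545  0.055 -0.006 -0.014 -0.018]
[ 0.077  0.547  0.058 -0.006 -0.014 -0.018]
[ 0.063  0.548  0.062 -0.006 -0.014 -0.018]
[ 0.049  0.549  0.066 -0.006 -0.014 -0.018]
[ 0.035  0.55   0.07  -0.006 -0.014 -0.018]
[ 0.021  0.55   0.074 -0.006 -0.014 -0.018]
[ 0.008  0.55   0.079 -0.006 -0.014 -0.018]
[-0.006  0.549  0.084 -0.006 -0.014 -0.018]
[-0.02   0.548  0.09  -0.006 -0.014 -0.018]
[-0.033  0.546  0.095 -0.006 -0.014 -0.018]
```

```bash
python3 -m crank '.09 .545 .055 -.006 -.014 -.018;.08 .55 .06 -.006 -.014 -.018;.06 .55 .06 -.006 -.014 -.018;.05 .55 .065 -.006 -.014 -.018;.035 .55 .07 -.006 -.014 -.018'
python3 -m crank '.02 .55 .075 -.006 -.014 -.018;.01 .55 .08 -.006 -.014 -.018;-.005 .55 .085 -.006 -.014 -.018;-.02 .55 .09 -.006 -.014 -.018;-.03 .545 .095 -.006 -.014 -.018'
python3 plan.py .5458 .1813 .1525 3.3 25 4
```

```text
t: 10.45
tcp_pos: [0.5101, 0.0598, 0.1842]
tool_rot: [0.046, 0.986, -0.003, 0.16]
force: [1.0, -0.1, -1.2]
finger_gap: 0.17
gripper_force: 58.7
t: 10.95
tcp_pos: [0.5207, 0.1692, 0.1695]
tool_rot: [-0.028, 0.976, 0.006, 0.214]
force: [0.6, -0.3, -1.2]
finger_gap: 0.172
gripper_force: 58.7
t 10.95 dist 0.0326 rot deg [ 0.01 -0.24  0.01] q [ 0.13  0.43  2.   -0.1   0.28 -1.41]
[-0.102  0.066  0.164  0.    -0.001  0.   ]
[-0.102  0.066  0.164  0.    -0.001  0.   ]
[-0.102  0.066  0.164  0.    -0.001  0.   ]
[-0.101  0.066  0.164  0.    -0.001  0.   ]
```

```bash
python3 -m crank '-.1 .066 .16 0 0 0;-.1 .066 .16 0 0 0;-.1 .066 .16 0 0 0;-.1 .066 .16 0 0 0;0 0 0 0 0 0'
python3 -m crank '0 0 0 0 0 0;0 0 0 0 0 0;0 0 0 0 0 0;0 0 0 0 0 0;0 0 0 0 0 0'
python3 plan.py .5458 .1813 .1525 3.3 25 1
python3 - <<'E'
from h import *
a=snap('scene','s3');b=snap('top','t3')
A=cv2.cvtColor(a['image'],cv2.COLOR_RGB2BGR)[170:300,330:460];B=cv2.cvtColor(b['image'],cv2.COLOR_RGB2BGR)[90:290,60:200]
cv2.imwrite('pics/f.png',cv2.hconcat([cv2.resize(A,(400,400),interpolation=2),cv2.resize(B,(280,400),interpolation=2)]))
E
```

```text
t: 11.45
tcp_pos: [0.548, 0.18, 0.1542]
tool_rot: [-0.027, 0.976, 0.006, 0.216]
force: [-0.2, -0.5, -0.9]
finger_gap: 0.173
gripper_force: 58.7
t: 11.95
tcp_pos: [0.5466, 0.1804, 0.1549]
tool_rot: [-0.028, 0.976, 0.006, 0.216]
force: [-0.6, 1.3, -1.9]
finger_gap: 0.174
gripper_force: 58.7
t 11.95 dist 0.0027 rot deg [-0.01 -0.04 -0.05] q [ 0.14  0.48  1.95 -0.13  0.28 -1.36]
[ 0.042  0.024  0.047 -0.    -0.    -0.001]
```

View pics/f.png

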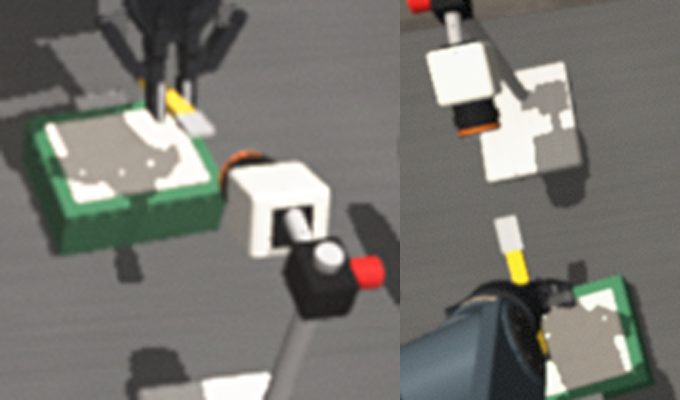

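```bash
python3 - <<'E'
from h import *
h=np.radians(3.3);t=np.radians(25);f=np.array([np.cos(h),np.sin(h),0]);cx=np.cos(t)*f+np.sin(t)*np.array([0,0,1]);cy=np.array([-f[1],f[0],0]);cz=np.cross(cx,cy)
C=np.c_[cx,cy,cz];G=np.array([.693,.1903,.24])
for n,(u0,v0,u1,v1),(a,b,c,d) in(('t3',(60,90,140,170),(100,190,130,240)),('s3',(395,215,450,260),(378,192,402,216))):
    s=dict(np.load(f'pics/{n}.npz'));v,u=np.mgrid[0:420,0:560];W=world(s,u.ravel(),v.ravel(),s['depth'].ravel()).reshape(420,560,3);L=(W-G)@C
    hsv=cv2.cvtColor(s['image'],cv2.COLOR_RGB2HSV).astype(int);S,V=hsv[...,1],hsv[...,2]
    m=np.zeros(S.shape,bool);m[v0:v1,u0:u1]=1
    w=m&(S<50)&(V>150)&(W[...,2]>.2)&(abs(L[...,1])<.06)&(L[...,0]<.16)&(s['depth']>0); top=w&(abs(L[...,2]-.029)<.008)
    P=L[top]; 
    if len(P)>20: r=cv2.minAreaRect(P[:,:2].astype(np.float32)*1000); print(n,'headtop n',len(P),'rect',np.round(r[0],1),np.round(r[1],1),round(r[2],1),'z',np.median(P[:,2]).round(4))
    o=m&(hsv[...,0]<20)&(S>150)&(W[...,2]>.2); print(' ring cam frame',L[o].mean(0).round(4),np.ptp(L[o][:,1]).round(4), 'x min',L[o][:,0].min().round(4))
    m[:]=0;m[b:d,a:c]=1
    T=m&(W[...,2]>.13)&(W[...,2]<.24)&(L[...,0]<-.06)&(abs(L[...,1])<.03)&(abs(L[...,2])<.03)&(s['depth']>0);P=L[T];tip=P[P[:,0]>np.percentile(P[:,0],99)-.006]
    print(' tip x',np.percentile(P[:,0],[95,99,100]).round(4),'tip mean',tip.mean(0).round(4),'y range',tip[:,1].min().round(4),tip[:,1].max().round(4))
    for lo in np.arange(-.16,-.09,.015):
        q=P[(P[:,0]>lo)&(P[:,0]<lo+.015)]
        if len(q)>3: print('  ',lo.round(3),len(q),q.mean(0).round(4))
E
```

```text
t3 headtop n 709 rect [44.6  0.6] [57.8 87.5] 88.5 z 0.024
 ring cam frame [0.0715 0.0142 0.0048] 0.0598 x min 0.0022
 tip x [-0.0924 -0.0899 -0.0896] tip mean [-0.0926 -0.002   0.0027] y range -0.013 0.0089
   -0.16 70 [-0.1532 -0.0054  0.0068]
   -0.145 62 [-0.1374 -0.0032  0.0064]
   -0.13 77 [-0.1221 -0.0027  0.0057]
   -0.115 84 [-0.1076 -0.0027  0.0041]
   -0.1 59 [-0.0946 -0.0024  0.003 ]
s3 headtop n 297 rect [60.4  0.1] [57.7 63.7] 89.8 z 0.0257
 ring cam frame [0.1048 0.0148 0.0007] 0.0557 x min 0.0012
 tip x [-0.0921 -0.088  -0.0866] tip mean [-0.0904 -0.0041  0.0028] y range -0.0138 0.0069
   -0.16 79 [-0.156  -0.0042  0.012 ]
   -0.145 19 [-0.1382 -0.0044  0.0054]
   -0.13 24 [-0.1224 -0.0024  0.0061]
   -0.115 28 [-0.107  -0.0044  0.0053]
   -0.1 27 [-0.0921 -0.0034  0.0031]
```

```bash
python3 -c "
from station import manip,telemetry
print(telemetry.sense()['qd'].round(3) if hasattr(telemetry.sense()['qd'],'round') else telemetry.sense()['qd']);print(manip.sign_off())"
```

```text
[-0.001 -0.    -0.001 -0.001 -0.002 -0.   ]
the job is handed in; nothing more can be done
None
```

I pressed the lid shut and handed the job in with the yellow chisel held still, edge foremost, about 90 mm from the glass and within about 4 mm of the lens axis as measured in both camera views; the verdict was not returned.

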